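# Clear the parts tote and run its nuts into the pouring corner

### The arm

A 6-joint arm with a two-finger parallel gripper is mounted at the origin on a cart in front of the work surface, level with it; the furniture and walls round the work are solid. World frame = base frame: x ahead of the robot, y to its left, z up, the work surface at z = 0. Lengths are in mm, angles in rad, forces in N, time in s.
With the tool pointing down it reaches from about 325 to 775 mm from the base axis. Payload 9.3 kg.
Tool frame: the origin (TCP) lies on the centre line of the jaws, within the pads' length; the fingertips stand 25 mm ahead of it and the grasp point (between the pads) lies 6 mm ahead of it (r.tip_reach is the z of the fingertips in the tool frame, in mm); z points along the fingers, y is the line along which they close (so a half turn about z gives the same grasp; the last joint's range is limited). The gripper opens to 85 mm and grips with 20 to 120 N. Pads are 22 mm wide; open, the fingers measure 114 mm over their backs; the gripper's body (76 mm by 85 mm) begins 54 mm behind the grasp point. The pads swing forward as they close: fully open they stand 13 mm farther back than shut.
Start: joints at [1.064, 0.259, 0.021, 1.334, 0, 1.418], TCP at [190.557, 515.931, 227.079] pointing down, gripper open.
Joint ranges: [-3.04, 3.04], [-0.91, 1.82], [-1.04, 1.36], [-1.92, 1.95], [-1.52, 1.45], [-3.14, 3.14]. Speed limits (rad/s): [2.22, 2.22, 2.79, 3.14, 3.14, 3.14].

### API

Orientations are given as a rotation vector (axis times angle).
In Python, from bench import r gives the robot as it stands.
- The arm moves only by the shell command python3 -m creep 'ROWS' [OPENING]. ROWS is JSON, a list of rows, each a list of 6 numbers: the shift along the tool's x, y, z in m, then the turn, a rotation vector about the tool's x, y, z in degrees. In form: [[tx, ty, tz, ax, ay, az], ...]. A call has 1 to 5 rows; each row is the pose to reach, as a shift and turn from the pose commanded when the call began, along the tool's axes at that moment; what a row does not reach only later rows make up. A row lasts 1/10 s, in which the tool goes at most 50 mm and 8.59 degrees, less where a joint would pass 70% of its speed; a pose out of reach is approached as far as the arm can. A call with a gripper value outside its range is refused whole. OPENING is the closure, from 0 (fully open) to 1 (shut), set as the call begins (- or left out, the last holds). The fingers move at their own pace and stop on an object; the grip force is fixed at half the most. Time passes only in rows, so rows that repeat a pose let the fingers close. It gives the time, the measured TCP pose, the force, the opening and the grip force at its end, in the units of the state.
- r.read_state(): the state, without advancing time (a new reading comes with each control period).
- r.read_camera(name): name is "scene" or "top" or "wrist"; returns the picture (480x640x3 uint8, red, green, blue); there is no depth.
- r.camera_model(name): a dict with "intrinsics" (3x3 intrinsics, pixels), "cam_to_world" (4x4, takes a point from camera to world coordinates). Camera axes: x right, y up, looking along -z (the intrinsics and any distortion apply to the point x, -y, -z); pixel columns grow to the right and rows downward; lengths in mm; the calibration is good to about 2 mm. A picture is of the moment at which its call begins: read the wrist's pose just before it. camera_model takes no time and is no camera call; for the wrist camera it gives the pose at the moment of the call.
- r.sign_off(): hands the job in; it is judged then, once.
The state is a dict: "clock": time; "joint_positions": joint angles; "joint_vel": joint speeds; "joint_torque": joint torques, N m; "tcp_pos": TCP position; "tcp_rot": TCP orientation; "wrist_force": force on the tool from outside, world axes, zero at the start; "moment": the same for the moment, N m; "grip_width": opening from 0.0 (shut) to 1.0 (fully open); "grasp_force": force on a finger pad.
Only numpy, scipy, OpenCV 4.12 (cv2) and the standard library are available. Lean on these libraries where they do the work, as an engineer would, in place of code of your own. Each camera call takes 0.05 s, during which the arm holds its last target. There are 200 camera calls.

### The job

Take the tall box of fuses out of the small parts tote and leave it standing upright on the desk beside the tote. Then pick the tote up by its handle, about 10 cm clear of the desk, and tip it towards the corner with the pouring lip, by about 35 degrees, until all three loose nuts have slid together into that corner without spilling; finish there, with the gripper still holding the tote tilted in the air and nothing else supporting it. Leave the stamp, the tape roll and the relay where they are.

Things in the scene. Friction and masses are not known exactly. Their poses are not given: they have to be found in the camera images.
- tote_grip (a point): Centre of the tote's handle: a fixed straight black bar, 198 mm long (along x), 14 mm thick (y), 16 mm high, that bridges the loose tote lengthwise over its middle, from 42 to 58 mm above its underside (this point: 50 mm). Axes are the tote's, z its up
- lip_corner (a point): The inner floor corner of the tote under its pouring lip, at (-96, -71, -46) mm from the bar centre in the tote's axes (this point has the same axes). The lip is a beak-like spout, 30 mm wide, sticking about 20 mm outward from the rim of this corner only; the other three corners are plain
- foot_a (a point): Underside of the tote's outer corner below the pouring lip (tote -x, -y)
- foot_b (a point): Underside of the tote's outer corner at its +x, -y
- foot_c (a point): Underside of the tote's outer corner at its +x, +y (opposite the lip)
- foot_d (a point): Underside of the tote's outer corner at its -x, +y
- tote: The tote: loose open grey plastic tray, 200 mm long (x) x 150 mm wide (y), walls 35 mm high and 4 mm thick, floor 4 mm thick, about 250 g. Origin at the centre of its underside; its handle bar runs along x, the pouring lip is at the -x, -y corner
- fuse_box_center (a point): Centre of the card box of fuses, 34 mm (its x) x 70 mm (its y) x 90 mm high, about 100 g. It starts upright on the tote's floor in the lip corner, beside the bar and roughly parallel to it; its top is 94 mm above the desk, the bar's 58 mm, so it can be gripped across its 34 mm above the bar
- fuse_box: The box of fuses; origin at the centre of its underside, z up
- nut_1_center (a point): Centre of a loose steel hexagon nut, 24 mm across flats, 13 mm high, 33 g, lying flat on the tote's floor away from the lip corner. Smooth: friction on the plastic is about 0.2, so it slides into the corner, also along a wall, when the tote is tipped by 30 to 35 degrees equally towards both walls of the corner (the tote's direction (-1, -1))
- nut_2_center (a point): Centre of a loose steel hexagon nut, 24 mm across flats, 13 mm high, 33 g, lying flat on the tote's floor away from the lip corner. Smooth: friction on the plastic is about 0.2, so it slides into the corner, also along a wall, when the tote is tipped by 30 to 35 degrees equally towards both walls of the corner (the tote's direction (-1, -1))
- nut_3_center (a point): Centre of a loose steel hexagon nut, 24 mm across flats, 13 mm high, 33 g, lying flat on the tote's floor away from the lip corner. Smooth: friction on the plastic is about 0.2, so it slides into the corner, also along a wall, when the tote is tipped by 30 to 35 degrees equally towards both walls of the corner (the tote's direction (-1, -1))
- stamp_center (a point): Centre of a wooden hand stamp, 27 x 55 x 78 mm high, standing on the desk; a bystander
- tape_roll_center (a point): Centre of a roll of masking tape, 94 mm across, 25 mm high, lying flat; a bystander
- relay_center (a point): Centre of the body of a black cube relay, 28 x 28 mm, 38 mm high with its pins; a bystander
There are look-alikes about, which are no part of the job. Of the things that look like the fuse_box, the largest one is meant.

How it is judged (in metres and radians):
On the way, in this order (a step that is already met when the one before it is completed fails the run):
1. the box of fuses stands upright on the desk beside the tote, let go (height (world z) of fuse_box_center between 0.035 and 0.055 m and angle between fuse_box_center's own z axis and vertical below 0.15 rad and contact force between each of the fingers, tote and fuse_box below 0.1 N), for 0.2 s.
2. the tote is held in the gripper, clear of the desk (height (world z) of each of foot_a, foot_b, foot_c, foot_d above 0.04 m and contact force between the fingers and tote above 2 N), for 0.2 s.
At the end, for the whole second after the job is handed in: Fuse box upright on the desk (within 0.15 rad), touching neither fingers nor tote. Fingers hold the tote, its underside corners all over 40 mm above the desk, tilted 0.3 to 0.9 rad; all nuts inside it, centres within 80 mm of the inner lip corner and under 35 mm above its floor (all of step 1 and all of step 2 and angle between tote_grip's own z axis and vertical between 0.3 and 0.9 rad and distance between each of nut_1_center, nut_2_center, nut_3_center and lip_corner below 0.08 m and z of nut_1_center in the frame of lip_corner between -0.004 and 0.035 m and x of each of nut_1_center, nut_2_center, nut_3_center in the frame of lip_corner above 0 m and y of each of nut_1_center, nut_2_center, nut_3_center in the frame of lip_corner above 0 m and z of nut_2_center in the frame of lip_corner between -0.004 and 0.035 m and z of nut_3_center in the frame of lip_corner between -0.004 and 0.035 m); the arm keeps its last pose, push and grip.
It fails at once if the stamp is moved by more than 30 mm (distance of stamp_center from where it was at the start of the episode above 0.03 m).
It fails at once if the tape roll is moved by more than 30 mm (distance of tape_roll_center from where it was at the start of the episode above 0.03 m).
It fails at once if the relay is moved by more than 30 mm (distance of relay_center from where it was at the start of the episode above 0.03 m).
It also fails if it takes over 53 s, if anything falls off the work surface, if the arm or the gripper's body presses on something with over 40 N, if the wrist force passes 120 N, or if a joint passes its speed limit or range.

## Working session

There is one attempt and no reset: what is moved stays moved. The work goes in short steps, Python scripts to look and compute and a shell command to move; the robot and the scene stay as the last step left them, time stands still between calls to the robot, and variables do not carry over. Pictures are saved under pics/ and viewed, at most 10 in all, crops included, and the job is handed in when it is done.

```bash
mkdir -p pics
cat > h.py <<'E'
import numpy as np, cv2
from bench import r
from scipy.spatial.transform import Rotation as R
def snap(n,f):
    m=r.camera_model(n); im=r.read_camera(n); cv2.imwrite('pics/'+f,im[:,:,::-1]); return m,im
def px2w(m,u,v,z):
    K=np.array(m['intrinsics']);T=np.array(m['cam_to_world'])
    d=np.linalg.solve(K,[u,v,1.]);d=T[:3,:3]@[d[0],-d[1],-d[2]];o=T[:3,3]
    return o+d*(z-o[2])/d[2]
def w2px(m,p):
    K=np.array(m['intrinsics']);T=np.linalg.inv(np.array(m['cam_to_world']))
    c=T[:3,:3]@np.array(p)+T[:3,3];q=K@[c[0],-c[1],-c[2]];return q[:2]/q[2]
E
python3 - <<'E'
from h import *
for n in('scene','top'):
    m,_=snap(n,n+'1.png');print(n,{k:(np.round(v,3).tolist() if not isinstance(v,str) else v) for k,v in m.items()})
print(r.read_state(),r.tip_reach)
E
```

```text
scene {'intrinsics': [[538.359, 0.0, 323.713], [0.0, 538.359, 237.119], [0.0, 0.0, 1.0]], 'cam_to_world': [[0.999, 0.022, -0.023, 536.464], [-0.032, 0.688, -0.725, -953.389], [0.0, 0.725, 0.688, 841.77], [0.0, 0.0, 0.0, 1.0]]}
top {'intrinsics': [[441.394, 0.0, 320.799], [0.0, 441.394, 239.263], [0.0, 0.0, 1.0]], 'cam_to_world': [[0.012, 0.985, -0.17, 413.776], [-1.0, 0.012, -0.002, -159.177], [-0.0, 0.17, 0.985, 955.304], [0.0, 0.0, 0.0, 1.0]]}
{'clock': 0.1, 'joint_positions': array([ 1.06443974e+00,  2.59144420e-01,  2.08671905e-02,  1.33374422e+00,
       -2.55788013e-05,  1.41821217e+00]), 'joint_vel': array([ 1.57491278e-03, -1.84997725e-03,  3.16376038e-03, -7.68847618e-04,
       -2.02226051e-06,  5.33011903e-04]), 'joint_torque': array([ 4.48291466e-03, -5.56692052e+01,  3.45072699e+01,  1.15929771e-02,
       -1.89601051e-04,  1.12521303e-05]), 'tcp_pos': array([190.41709323, 515.70798335, 226.53363945]), 'tcp_rot': array([-5.52745484e-01, -3.09220555e+00,  1.83368859e-03]), 'wrist_force': array([-0.05174969,  0.20188398,  0.56304381]), 'moment': array([ 0.02689477, -0.00260689,  0.04491702]), 'grasp_force': 0.0, 'grip_width': 0.9960324165108795} 25.0
```

View pics/top1.png

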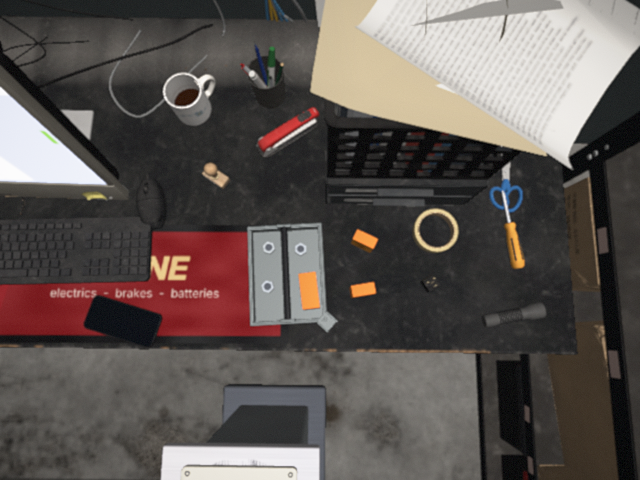

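View pics/scene1.png

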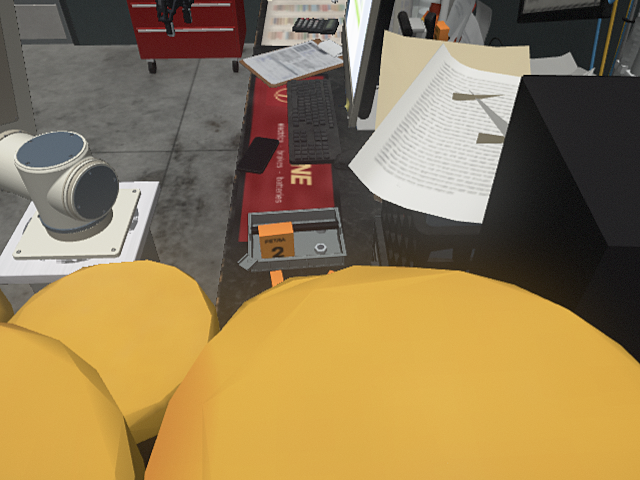

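The top view shows the tote with corners near (248,225), (322,224), (327,323), (251,327), its bar from (285,226) to (287,322) and the lip at lower right, so tote axes roughly match world axes. The fuse box top is at about (300-318, 272-310), the nuts are at (268,247), (300,249) and (267,286), and free mat lies left of the tote around (205,285). In the scene view, foreground objects hide the near side of the desk.

Run:
```python
from h import *
m=r.camera_model('top');im=cv2.imread('pics/top1.png')
hsv=cv2.cvtColor(im,cv2.COLOR_BGR2HSV);k=cv2.inRange(hsv,(8,150,120),(20,255,255));k[:,:290]=0;k[:,325:]=0;k[:260]=0;k[320:]=0
c=max(cv2.findContours(k,0,2)[0],key=cv2.contourArea);rc=cv2.minAreaRect(c);print(rc)
for p in cv2.boxPoints(rc):print('box',px2w(m,*p,94).round(1))
for p in[(285,226),(287,321)]:print('bar',px2w(m,*p,58).round(1))
for p in[(248,225),(322,224),(327,323),(251,327)]:print('rim',px2w(m,*p,35).round(1))
print('free',px2w(m,205,285,0).round(1),px2w(m,152,275,20).round(1),px2w(m,161,315,0).round(1))
print(R.from_rotvec(r.read_state()['tcp_rot']).as_matrix().round(3))
cv2.imwrite('pics/c1.png',cv2.resize(im[200:350,140:350],None,fx=3.5,fy=3.5,interpolation=2))
```

```text
((308.6058044433594, 290.3993225097656), (35.753421783447266, 16.41619300842285), 83.2901611328125)
box [ 493.7 -114.3   94. ]
box [ 497.9 -146.1   94. ]
box [ 429.4 -155.1   94. ]
box [ 425.3 -123.8   94. ]
bar [595.6 -82.6  58. ]
bar [401.9 -91.7  58. ]
rim [601.4  -1.8  35. ]
rim [ 605.6 -159.2   35. ]
rim [ 398.6 -172.    35. ]
rim [388.7 -16.6  35. ]
free [475.3  91.6   0. ] [493.8 199.9  20. ] [410.4 181.8   0. ]
[[-0.938  0.346 -0.001]
 [ 0.346  0.938 -0.001]
 [ 0.    -0.001 -1.   ]]
```

View pics/c1.png

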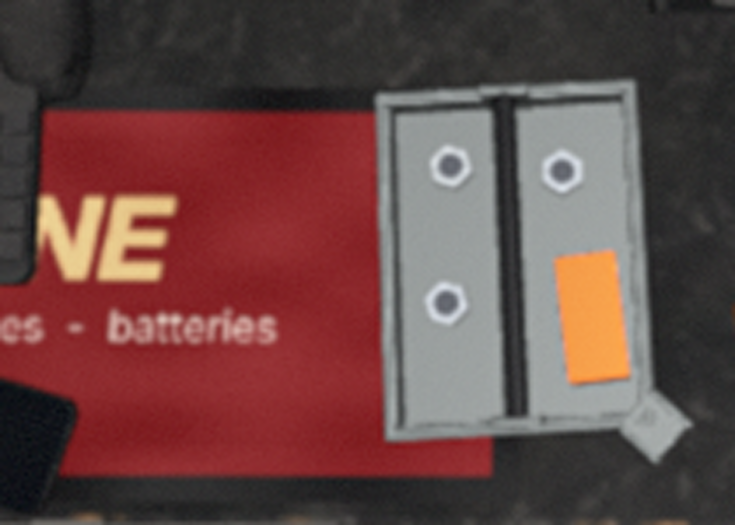

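The enlarged crop confirms the layout: three nuts clear of the bar, the box beside it in the lip corner turned about 7°, and clear mat to the left of the tote.

```bash
cat > go.py <<'E'
import sys
from h import *
# usage: go.py x y z yawdeg(of tool y): prints shift (m) and turn (deg) in tool axes
a=list(map(float,sys.argv[1:5]));s=r.read_state();R0=R.from_rotvec(s['tcp_rot'])
y=np.radians(a[3]);yy=np.array([np.cos(y),np.sin(y),0]);zz=np.array([0,0,-1.]);xx=np.cross(yy,zz)
Rt=R.from_matrix(np.c_[xx,yy,zz])
print((R0.inv().apply(np.array(a[:3])-s['tcp_pos'])/1000).round(4),(R0.inv()*Rt).as_rotvec(degrees=True).round(2))
E
python3 go.py 462 -135 220 97.4;python3 -c "
from h import *
s=r.read_state();print(s['tcp_pos'],s['clock'])"
```

```text
[-0.4802 -0.5163  0.0071] [ -0.07  -0.03 -27.67]
[190.41709323 515.70798335 226.53363945] 0.1
```

```bash
python3 -m creep '[[-0.034,-0.036,0,0,0,-5],[-0.068,-0.073,0,0,0,-10],[-0.102,-0.11,0,0,0,-15],[-0.136,-0.146,0,0,0,-20],[-0.17,-0.183,0,0,0,-27.7]]' 0; python3 go.py 462 -135 220 97.4
```

```text
clock: 0.6
tcp_pos: [284.5, 289.7, 227.0]
tcp_rot: [0.182, -3.136, 0.0]
wrist_force: [0.1, -0.3, -0.2]
grip_width: 0.999
grasp_force: 0.0
[-0.1273 -0.4424  0.0071] [-0.02 -0.01 -0.77]
```

```bash
python3 -m creep '[[-0.014,-0.048,0,0,0,0],[-0.028,-0.096,0,0,0,0],[-0.042,-0.144,0,0,0,0],[-0.056,-0.192,0,0,0,0],[-0.07,-0.24,0,0,0,0]]' 0; python3 go.py 462 -135 220 97.4
```

```text
clock: 1.1
tcp_pos: [380.9, 59.1, 227.2]
tcp_rot: [-0.175, 3.136, 0.0]
wrist_force: [0.1, 0.6, -0.1]
grip_width: 1.0
grasp_force: 0.0
[-0.059  -0.2019  0.0072] [ 0.    0.03 -1.  ]
```

```bash
python3 -m creep '[[-0.013,-0.048,0,0,0,0],[-0.027,-0.096,0,0,0,0],[-0.042,-0.144,0,0,0,0],[-0.057,-0.192,0,0,0,0],[-0.057,-0.192,0,0,0,0]]' 0; python3 go.py 462 -135 220 97.4
python3 - <<'E'
from h import *
m,_=snap('wrist','w1.png')
for p in[(461.6,-134.8,94),(499,-87,58)]:print(w2px(m,p))
E
```

```text
clock: 1.6
tcp_pos: [460.5, -128.2, 225.9]
tcp_rot: [0.168, -3.136, 0.001]
wrist_force: [-0.4, 0.3, -0.6]
grip_width: 0.999
grasp_force: 0.0
[-0.0008 -0.0069  0.0059] [-0.03 -0.05 -1.27]
[313.36464861 226.10734756]
[368.95467866 265.53160264]
```

View pics/w1.png

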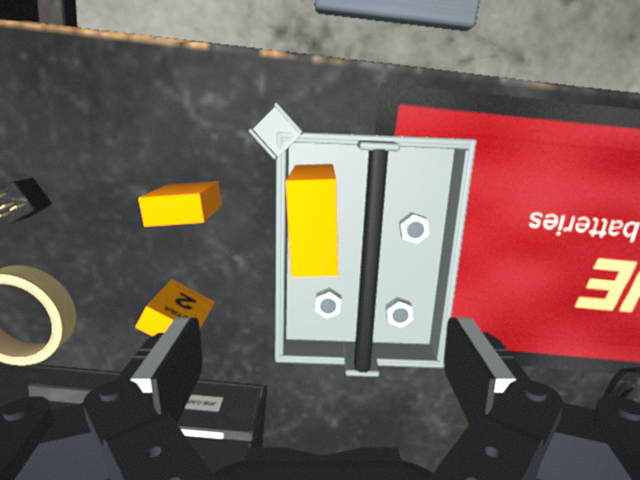

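The wrist view shows the target box top centred at about (313,228), where the estimate predicted (313,226). The bar runs down column 372, so I can descend.

```bash
python3 -m creep '[[0,-0.003,0.035,0,0,-1],[0,-0.003,0.07,0,0,-1],[0,-0.003,0.105,0,0,-1],[0,-0.003,0.135,0,0,-1],[0,-0.003,0.135,0,0,-1]]' 0; python3 go.py 462 -135 88 97.4
```

```text
clock: 2.15
tcp_pos: [456.6, -124.3, 89.2]
tcp_rot: [0.204, -3.129, -0.005]
wrist_force: [-1.4, 0.1, 0.9]
grip_width: 1.002
grasp_force: 0.0
[-0.004  -0.0113  0.0011] [ 0.22 -0.32  0.06]
```

```bash
python3 -m creep '[[-0.004,-0.01,0.001,0,0,0],[-0.004,-0.01,0.001,0,0,0],[-0.004,-0.01,0.001,0,0,0]]' 0; python3 go.py 462 -135 88 97.4
```

```text
clock: 2.45
tcp_pos: [465.4, -136.3, 92.6]
tcp_rot: [-0.202, 3.133, -0.002]
wrist_force: [-0.1, -0.3, 0.4]
grip_width: 1.001
grasp_force: 0.0
[0.0032 0.0017 0.0046] [-0.08  0.12 -0.01]
```

```bash
python3 -m creep '[[0.003,0.001,0.005,0,0,0],[0.003,0.001,0.005,0,0,0],[0.003,0.001,0.005,0,0,0]]' 0;python3 -m creep '[[0,0,0,0,0,0],[0,0,0,0,0,0],[0,0,0,0,0,0],[0,0,0,0,0,0],[0,0,0,0,0,0]]' 1;python3 -m creep '[[0,0,0,0,0,0],[0,0,0,0,0,0],[0,0,0,0,0,0],[0,0,0,0,0,0],[0,0,0,0,0,0]]' 1
```

```text
clock: 2.75
tcp_pos: [461.1, -135.0, 86.2]
tcp_rot: [-0.203, 3.135, 0.0]
wrist_force: [-0.1, 0.9, 0.9]
grip_width: 0.997
grasp_force: 0.0
clock: 3.25
tcp_pos: [461.6, -135.3, 86.6]
tcp_rot: [-0.203, 3.134, -0.001]
wrist_force: [-0.5, -0.6, 5.5]
grip_width: 0.364
grasp_force: 59.0
clock: 3.75
tcp_pos: [461.5, -135.3, 86.6]
tcp_rot: [-0.203, 3.134, -0.001]
wrist_force: [-0.9, -0.1, 5.0]
grip_width: 0.362
grasp_force: 59.0
```

```bash
python3 -m creep '[[0,0,-0.01,0,0,0],[0,0,-0.03,0,0,0],[0,0,-0.06,0,0,0],[0,0,-0.09,0,0,0],[0,0,-0.12,0,0,0]]' 1;python3 -m creep '[[0,0,0,0,0,0],[0,0,0,0,0,0]]' 1;python3 go.py 475 80 207 97.4
```

```text
clock: 4.25
tcp_pos: [461.0, -135.0, 207.8]
tcp_rot: [0.203, -3.135, -0.0]
wrist_force: [0.6, -0.6, -0.7]
grip_width: 0.363
grasp_force: 59.5
clock: 4.45
tcp_pos: [461.4, -135.2, 206.6]
tcp_rot: [-0.203, 3.134, -0.001]
wrist_force: [-0.6, -0.2, -2.1]
grip_width: 0.36
grasp_force: 59.5
[-0.0412  0.2116 -0.0005] [-0.04  0.05  0.  ]
```

```bash
python3 -m creep '[[-0.005,0.025,0,0,0,0],[-0.012,0.06,0,0,0,0],[-0.019,0.1,0,0,0,0],[-0.027,0.14,0,0,0,0],[-0.033,0.17,0,0,0,0]]' 1;python3 -m creep '[[-0.004,0.02,0,0,0,0],[-0.008,0.035,0,0,0,0],[-0.008,0.041,0,0,0,0],[-0.008,0.041,0,0,0,0],[-0.008,0.041,0,0,0,0]]' 1;python3 go.py 475 80 83 97.4
```

```text
clock: 4.95
tcp_pos: [471.2, 39.7, 205.0]
tcp_rot: [0.204, -3.133, -0.001]
wrist_force: [0.6, 0.5, -0.8]
grip_width: 0.359
grasp_force: 59.6
clock: 5.45
tcp_pos: [474.5, 78.9, 205.7]
tcp_rot: [0.203, -3.134, 0.0]
wrist_force: [-0.3, -0.6, -1.2]
grip_width: 0.364
grasp_force: 59.6
[-0.0008  0.001   0.1227] [-0.01 -0.06 -0.01]
```

```bash
python3 -m creep '[[0,0,0.025,0,0,0],[0,0,0.05,0,0,0],[0,0,0.075,0,0,0],[0,0,0.1,0,0,0],[0,0,0.115,0,0,0]]' 1;python3 -m creep '[[0,0,0,0,0,0],[0,0,0.001,0,0,0],[0,0,0.003,0,0,0],[0,0,0.004,0,0,0],[0,0,0.005,0,0,0]]' 1
```

```text
clock: 5.95
tcp_pos: [473.9, 78.3, 89.3]
tcp_rot: [0.2, -3.133, -0.0]
wrist_force: [-1.3, -0.5, -1.2]
grip_width: 0.358
grasp_force: 59.6
clock: 6.45
tcp_pos: [475.1, 79.3, 86.6]
tcp_rot: [-0.203, 3.134, -0.0]
wrist_force: [1.1, 0.1, -0.5]
grip_width: 0.362
grasp_force: 59.6
```

```bash
python3 -m creep '[[0,0,0.001,0,0,0],[0,0,0.002,0,0,0],[0,0,0.003,0,0,0],[0,0,0.003,0,0,0]]' 1
```

```text
clock: 6.85
tcp_pos: [474.7, 79.4, 83.0]
tcp_rot: [0.203, -3.135, -0.0]
wrist_force: [-0.4, 0.7, -1.1]
grip_width: 0.362
grasp_force: 59.6
```

```bash
python3 -m creep '[[0,0,0.001,0,0,0],[0,0,0.001,0,0,0],[0,0,0.001,0,0,0]]' 1;python3 -m creep '[[0,0,0,0,0,0],[0,0,0,0,0,0],[0,0,0,0,0,0],[0,0,0,0,0,0],[0,0,0,0,0,0]]' 0
```

```text
clock: 7.15
tcp_pos: [474.9, 79.3, 82.6]
tcp_rot: [-0.203, 3.134, -0.0]
wrist_force: [-1.8, -0.4, 5.1]
grip_width: 0.362
grasp_force: 60.6
clock: 7.65
tcp_pos: [474.8, 79.4, 82.1]
tcp_rot: [0.203, -3.135, -0.0]
wrist_force: [0.6, -0.1, -0.0]
grip_width: 1.0
grasp_force: 0.0
```

Contact was felt and the box released. Next I rise and move over the bar at (499,-87), which is turned 2.7° (tool y at 92.7°).

```bash
python3 -m creep '[[0,0,-0.02,0,0,0],[0,0,-0.05,0,0,0],[0,0,-0.09,0,0,0],[0,0,-0.12,0,0,0],[0,0,-0.14,0,0,0]]' 0;python3 go.py 499 -87 220 92.7
```

```text
clock: 8.15
tcp_pos: [475.2, 79.4, 224.5]
tcp_rot: [-0.203, 3.132, -0.0]
wrist_force: [-0.4, 0.2, -0.6]
grip_width: 0.996
grasp_force: 0.0
[-0.0021 -0.1681  0.0045] [-0.01  0.15  4.71]
```

```bash
python3 -m creep '[[0,-0.04,0,0,0,1],[0,-0.08,0,0,0,2],[-0.001,-0.12,0,0,0,4],[-0.002,-0.15,0.002,0,0,4.7],[-0.002,-0.168,0.002,0,0,4.7]]' 0;python3 -m creep '[[0,0,0,0,0,0],[0,0,0,0,0,0],[0,0,0,0,0,0]]' 0;python3 go.py 499 -87 56 92.7
python3 - <<'E'
from h import *
snap('wrist','w2.png');m=r.camera_model('wrist')
for p in[(403,-92,58),(595,-82.5,58)]:print(w2px(m,p))
snap('top','t2.png')
a=cv2.imread('pics/w2.png');b=cv2.imread('pics/t2.png')[180:360,120:360]
cv2.imwrite('pics/c2.png',np.hstack([cv2.resize(a,(480,360)),cv2.resize(b,(320,240))[:, :].copy() if 0 else cv2.copyMakeBorder(cv2.resize(b,(320,240)),0,120,0,0,0)]))
E
```

```text
clock: 8.65
tcp_pos: [498.6, -89.2, 219.8]
tcp_rot: [0.071, -3.141, 0.0]
wrist_force: [-0.1, 0.4, -0.7]
grip_width: 0.997
grasp_force: 0.0
clock: 8.95
tcp_pos: [498.2, -86.2, 220.2]
tcp_rot: [0.075, -3.141, -0.0]
wrist_force: [0.1, 0.7, -0.1]
grip_width: 1.001
grasp_force: 0.0
[-0.0008 -0.0008  0.1642] [ 0.01 -0.    0.04]
[321.03377626  80.02066695]
[321.26601584 329.13467787]
```

View pics/c2.png

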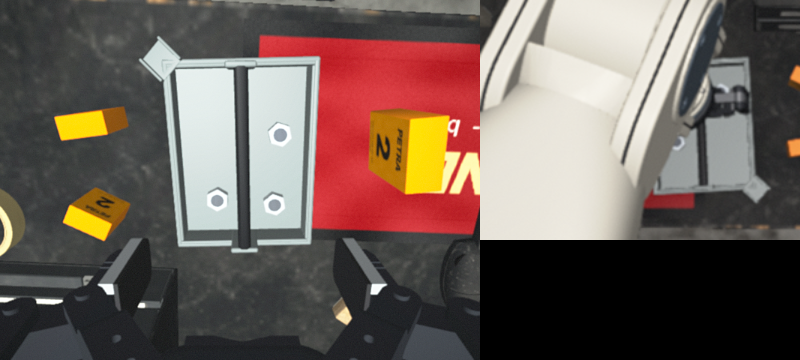

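The box stands upright on the mat. In full-resolution pixels the bar runs from (317,87) to (325,331) and is centred as predicted, but it is turned about 1.9° more, which I'll correct while descending.

```bash
python3 -m creep '[[0,0,0.035,0,0,-1],[0,0,0.07,0,0,-1.9],[0,0,0.105,0,0,-1.9],[0,0,0.135,0,0,-1.9],[0,0,0.15,0,0,-1.9]]' 0;python3 -m creep '[[0,0,0.005,0,0,0],[0,0,0.01,0,0,0],[0,0,0.014,0,0,0],[0,0,0.014,0,0,0],[0,0,0.014,0,0,0]]' 0;python3 go.py 499 -87 56 94.6
```

```text
clock: 9.55
tcp_pos: [497.2, -85.7, 67.9]
tcp_rot: [0.128, -3.136, -0.002]
wrist_force: [0.5, 1.4, -0.2]
grip_width: 0.998
grasp_force: 0.0
clock: 10.05
tcp_pos: [498.7, -87.0, 56.7]
tcp_rot: [-0.126, 3.138, -0.001]
wrist_force: [0.2, 0.2, 0.5]
grip_width: 1.002
grasp_force: 0.0
[-0.0003 -0.      0.0007] [-0.02  0.05  0.01]
```

```bash
for i in 1 2; do python3 -m creep '[[0,0,0,0,0,0],[0,0,0,0,0,0],[0,0,0,0,0,0],[0,0,0,0,0,0],[0,0,0,0,0,0]]' 1;done;python3 -m creep '[[0,0,-0.005,0,0,0],[0,0,-0.015,0,0,0],[0,0,-0.03,0,0,0],[0,0,-0.05,0,0,0],[0,0,-0.07,0,0,0]]' 1;python3 -m creep '[[0,0,-0.02,0,0,0],[0,0,-0.04,0,0,0],[0,0,-0.06,0,0,0],[0,0,-0.08,0,0,0],[0,0,-0.1,0,0,0]]' 1;python3 -m creep '[[0,0,-0.01,0,0,0],[0,0,-0.015,0,0,0],[0,0,-0.015,0,0,0],[0,0,-0.015,0,0,0]]' 1
```

```text
clock: 10.55
tcp_pos: [498.4, -87.0, 56.2]
tcp_rot: [-0.126, 3.139, -0.0]
wrist_force: [-0.2, 1.0, 0.6]
grip_width: 0.143
grasp_force: 0.0
clock: 11.05
tcp_pos: [498.4, -87.0, 56.1]
tcp_rot: [-0.126, 3.139, -0.0]
wrist_force: [0.7, 0.7, 0.2]
grip_width: -0.002
grasp_force: 0.0
clock: 11.55
tcp_pos: [498.4, -87.0, 127.7]
tcp_rot: [-0.126, 3.139, -0.0]
wrist_force: [-0.2, -0.2, -0.4]
grip_width: -0.0
grasp_force: 0.0
clock: 12.05
tcp_pos: [498.2, -86.9, 228.0]
tcp_rot: [-0.126, 3.138, -0.001]
wrist_force: [0.1, 0.1, -1.0]
grip_width: 0.002
grasp_force: 0.0
clock: 12.45
tcp_pos: [498.1, -86.9, 240.4]
tcp_rot: [0.126, -3.138, -0.001]
wrist_force: [-0.0, -0.8, -0.1]
grip_width: 0.001
grasp_force: 0.0
```

The gripper closed on nothing, so I look again.

```bash
python3 -m creep '[[0,0,0,0,0,0],[0,0,0,0,0,0],[0,0,0,0,0,0],[0,0,0,0,0,0],[0,0,0,0,0,0]]' 0
python3 - <<'E'
from h import *
m,_=snap('wrist','w3.png');print(w2px(m,(403,-92,58)),w2px(m,(595,-82.5,58)),w2px(m,(498.5,-87,50)));s=r.read_state();print(s['tcp_pos'],np.array(m['cam_to_world']).round(2))
for z in(35,58):print(px2w(m,320,240,z))
E
```

```text
clock: 12.95
tcp_pos: [498.3, -87.0, 241.0]
tcp_rot: [0.126, -3.139, -0.0]
wrist_force: [0.2, 0.3, 0.1]
grip_width: 0.845
grasp_force: 0.0
[326.55795465  82.0807939 ] [318.84247384 317.2389246 ] [322.72165286 206.94093883]
[498.40615527 -86.97381882 241.08202311] [[-8.0000e-02 -9.5000e-01 -3.0000e-01  4.2405e+02]
 [ 1.0000e+00 -8.0000e-02 -3.0000e-02 -9.3440e+01]
 [ 0.0000e+00 -3.0000e-01  9.5000e-01  3.8735e+02]
 [ 0.0000e+00  0.0000e+00  0.0000e+00  1.0000e+00]]
[531.61422498 -86.67576946  35.        ]
[524.59304535 -87.11761193  58.        ]
```

View pics/w3.png

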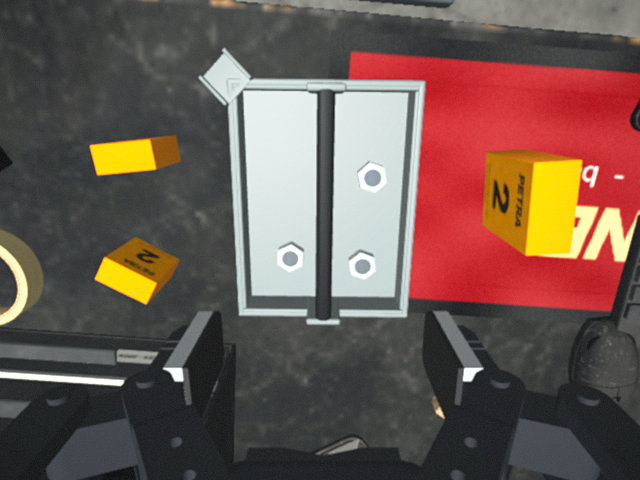

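The tote hasn't moved: the bar runs from (325,90) to (323,318) and lines up with the jaws, so the miss was not sideways. I'll descend again and look before closing.

```bash
python3 -m creep '[[0,0,0.035,0,0,0],[0,0,0.07,0,0,0],[0,0,0.105,0,0,0],[0,0,0.135,0,0,0],[0,0,0.16,0,0,0]]' 0;python3 -m creep '[[0,0,0.01,0,0,0],[0,0,0.02,0,0,0],[0,0,0.025,0,0,0],[0,0,0.025,0,0,0],[0,0,0.025,0,0,0]]' 0.5;python3 -m creep '[[0,0,0,0,0,0],[0,0,0,0,0,0]]' 0.5;python3 - <<'E'
from h import *
m,w=snap('wrist','w4.png');t,s=snap('scene','s4.png')
print(r.read_state()['tcp_pos'],w2px(t,(498,-87,50)),w2px(m,(498,-87,50)))
b=cv2.resize(s[150:300,200:370],None,fx=2,fy=2)
o=np.zeros((420,800,3),np.uint8);o[:345,:460]=cv2.resize(w,(460,345));o[:300,460:]=b
cv2.imwrite('pics/c4.png',o[:,:,::-1])
E
```

```text
clock: 13.5
tcp_pos: [497.9, -86.8, 79.6]
tcp_rot: [0.126, -3.138, -0.0]
wrist_force: [0.8, -0.4, 0.3]
grip_width: 0.998
grasp_force: 0.0
clock: 14.0
tcp_pos: [498.9, -87.1, 56.9]
tcp_rot: [-0.126, 3.138, -0.001]
wrist_force: [-0.1, -0.1, 0.1]
grip_width: 0.496
grasp_force: 0.0
clock: 14.2
tcp_pos: [498.7, -87.1, 56.7]
tcp_rot: [-0.126, 3.138, -0.001]
wrist_force: [-0.1, 0.4, -0.1]
grip_width: 0.499
grasp_force: 0.0
[498.55839339 -87.00593461  56.49758656] [293.32421166 227.53659809] [323.62703031 304.53328724]
```

View pics/c4.png

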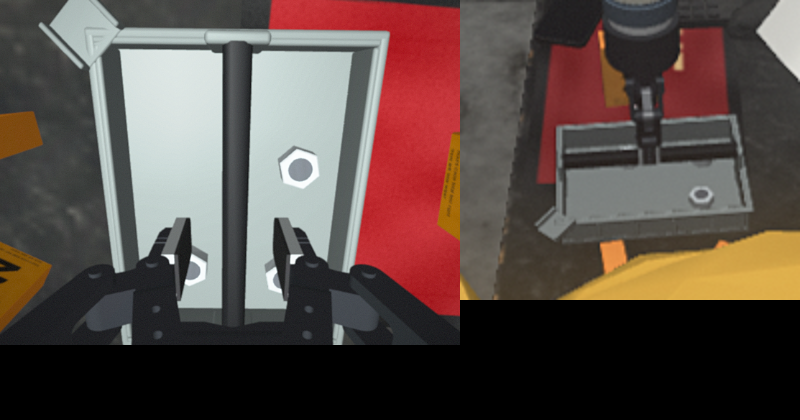

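The bar at column 235 lies between the half-closed pads (175 and 285), so the sideways position is right. In the scene view the pads end only a little below the bar, so I go 7 mm deeper and close in stages.

```bash
python3 -m creep '[[0,0,0.003,0,0,0],[0,0,0.006,0,0,0],[0,0,0.007,0,0,0],[0,0,0.007,0,0,0]]' 0.5;python3 -m creep '[[0,0,0,0,0,0],[0,0,0,0,0,0],[0,0,0,0,0,0]]' 0.75;python3 -m creep '[[0,0,0,0,0,0],[0,0,0,0,0,0],[0,0,0,0,0,0]]' 0.84;python3 -m creep '[[0,0,0,0,0,0],[0,0,0,0,0,0],[0,0,0,0,0,0]]' 0.9
```

```text
clock: 14.7
tcp_pos: [498.2, -86.9, 48.8]
tcp_rot: [0.126, -3.138, -0.0]
wrist_force: [0.3, 0.5, -0.2]
grip_width: 0.505
grasp_force: 0.0
clock: 15.0
tcp_pos: [498.5, -87.0, 49.2]
tcp_rot: [-0.126, 3.139, -0.0]
wrist_force: [-0.5, 0.4, 0.2]
grip_width: 0.253
grasp_force: 0.0
clock: 15.3
tcp_pos: [498.4, -86.9, 49.2]
tcp_rot: [-0.126, 3.139, 0.0]
wrist_force: [-0.0, 0.5, 0.7]
grip_width: 0.162
grasp_force: 5.5
clock: 15.6
tcp_pos: [498.5, -87.0, 49.4]
tcp_rot: [-0.126, 3.139, -0.0]
wrist_force: [-1.8, 0.1, 4.9]
grip_width: 0.137
grasp_force: 58.8
```

```bash
python3 -m creep '[[0,0,0,0,0,0],[0,0,0,0,0,0],[0,0,0,0,0,0],[0,0,0,0,0,0],[0,0,0,0,0,0]]' 1;python3 -m creep '[[0,0,-0.003,0,0,0],[0,0,-0.006,0,0,0],[0,0,-0.01,0,0,0],[0,0,-0.015,0,0,0],[0,0,-0.02,0,0,0]]' 1
python3 - <<'E'
from h import *
m,w=snap('wrist','w5.png');t,s=snap('scene','s5.png')
b=cv2.resize(s[150:300,200:370],None,fx=2,fy=2)
o=np.zeros((420,800,3),np.uint8);o[:345,:460]=cv2.resize(w,(460,345));o[:300,460:]=b
cv2.imwrite('pics/c5.png',o[:,:,::-1])
E
```

```text
clock: 16.1
tcp_pos: [498.5, -86.9, 49.4]
tcp_rot: [-0.126, 3.139, -0.0]
wrist_force: [-1.6, 1.3, 5.2]
grip_width: 0.133
grasp_force: 58.8
clock: 16.6
tcp_pos: [498.4, -87.0, 69.5]
tcp_rot: [0.126, -3.139, -0.0]
wrist_force: [-0.3, -0.7, -2.5]
grip_width: 0.134
grasp_force: 58.6
```

View pics/c5.png

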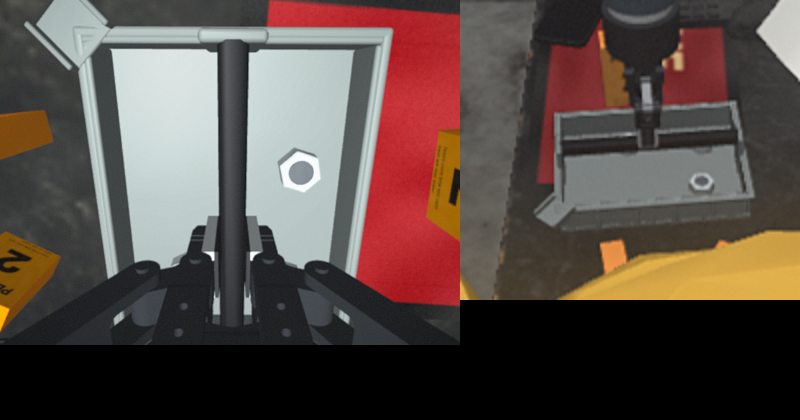

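The pads hold the bar at about (232,250), and in the scene view the tote hangs level just off the desk. I lift it on up.

```bash
python3 -m creep '[[0,0,-0.01,0,0,0],[0,0,-0.025,0,0,0],[0,0,-0.045,0,0,0],[0,0,-0.065,0,0,0],[0,0,-0.085,0,0,0]]' 1;python3 -m creep '[[0,0,-0.02,0,0,0],[0,0,-0.04,0,0,0],[0,0,-0.06,0,0,0],[0,0,-0.075,0,0,0],[0,0,-0.08,0,0,0]]' 1;python3 -m creep '[[0,0,0,0,0,0],[0,0,0,0,0,0],[0,0,0,0,0,0]]' 1
python3 - <<'E'
from h import *
s=r.read_state();R0=R.from_rotvec(s['tcp_rot'])
yaw=np.radians(4.6);d=np.array([-np.cos(yaw)+np.sin(yaw),-np.sin(yaw)-np.cos(yaw),0]);d/=np.linalg.norm(d)
ax=np.cross([0,0,1],d);print(d,R0.inv().apply(ax)*35, s['joint_positions'])
E
```

```text
clock: 17.2
tcp_pos: [498.2, -86.9, 155.4]
tcp_rot: [-0.126, 3.139, 0.0]
wrist_force: [0.7, 0.3, -2.6]
grip_width: 0.132
grasp_force: 58.7
clock: 17.7
tcp_pos: [498.8, -87.1, 236.1]
tcp_rot: [-0.126, 3.137, -0.002]
wrist_force: [0.3, 0.8, -3.8]
grip_width: 0.133
grasp_force: 58.7
clock: 18.0
tcp_pos: [498.0, -86.9, 233.3]
tcp_rot: [0.126, -3.138, -0.001]
wrist_force: [0.3, -0.6, -3.5]
grip_width: 0.133
grasp_force: 58.7
[-0.6481199  -0.76153831  0.        ] [-24.74760889 -24.74981626  -0.04949102] [-3.38767074e-01  1.81753996e-01 -6.45029929e-02  1.32608166e+00
 -7.24309167e-05 -4.19096321e-01]
```

```bash
python3 -m creep '[[0,0,0,-1.5,-1.5,0],[0,0,0,-3,-3,0],[0,0,0,-4.5,-4.5,0],[0,0,0,-6,-6,0],[0,0,0,-7.5,-7.5,0]]' 1;python3 -m creep '[[0,0,0,-1.5,-1.5,0],[0,0,0,-3,-3,0],[0,0,0,-4.5,-4.5,0],[0,0,0,-6,-6,0],[0,0,0,-7.5,-7.5,0]]' 1;python3 -m creep '[[0,0,0,-1.5,-1.5,0],[0,0,0,-3,-3,0],[0,0,0,-4.5,-4.5,0],[0,0,0,-6,-6,0],[0,0,0,-7.5,-7.5,0]]' 1;python3 -m creep '[[0,0,0,-1,-1,0],[0,0,0,-2,-2,0],[0,0,0,-2.2,-2.2,0],[0,0,0,-2.2,-2.2,0]]' 1;python3 -m creep '[[0,0,0,0,0,0],[0,0,0,0,0,0],[0,0,0,0,0,0],[0,0,0,0,0,0],[0,0,0,0,0,0]]' 1
python3 - <<'E'
from h import *
m,w=snap('wrist','w6.png');t,s=snap('scene','s6.png');t,p=snap('top','t6.png')
S=r.read_state();print(S['tcp_pos'],R.from_rotvec(S['tcp_rot']).as_matrix()[:,2])
b=cv2.resize(s[100:300,200:370],None,fx=2,fy=2)
o=np.zeros((600,800,3),np.uint8);o[:345,:460]=cv2.resize(w,(460,345));o[:400,460:]=b;o[345:585,:320]=cv2.resize(p,(320,240))
cv2.imwrite('pics/c6.png',o[:,:,::-1])
E
```

```text
clock: 18.5
tcp_pos: [498.1, -86.9, 233.5]
tcp_rot: [-0.121, 3.007, 0.207]
wrist_force: [-0.1, -1.1, -3.3]
grip_width: 0.128
grasp_force: 58.7
clock: 19.0
tcp_pos: [498.1, -86.9, 233.5]
tcp_rot: [-0.115, 2.862, 0.396]
wrist_force: [-0.0, 0.1, -3.7]
grip_width: 0.134
grasp_force: 58.8
clock: 19.5
tcp_pos: [498.0, -86.9, 233.5]
tcp_rot: [-0.108, 2.706, 0.569]
wrist_force: [-0.3, -1.1, -3.7]
grip_width: 0.135
grasp_force: 59.0
clock: 19.9
tcp_pos: [498.3, -87.1, 233.9]
tcp_rot: [-0.106, 2.66, 0.615]
wrist_force: [0.5, 0.2, -2.8]
grip_width: 0.134
grasp_force: 59.0
clock: 20.4
tcp_pos: [498.4, -86.9, 234.2]
tcp_rot: [-0.107, 2.659, 0.615]
wrist_force: [0.1, 0.0, -3.1]
grip_width: 0.136
grasp_force: 59.0
[498.39287566 -86.9540246  234.1519291 ] [ 0.37106151  0.43601649 -0.81987986]
```

View pics/c6.png

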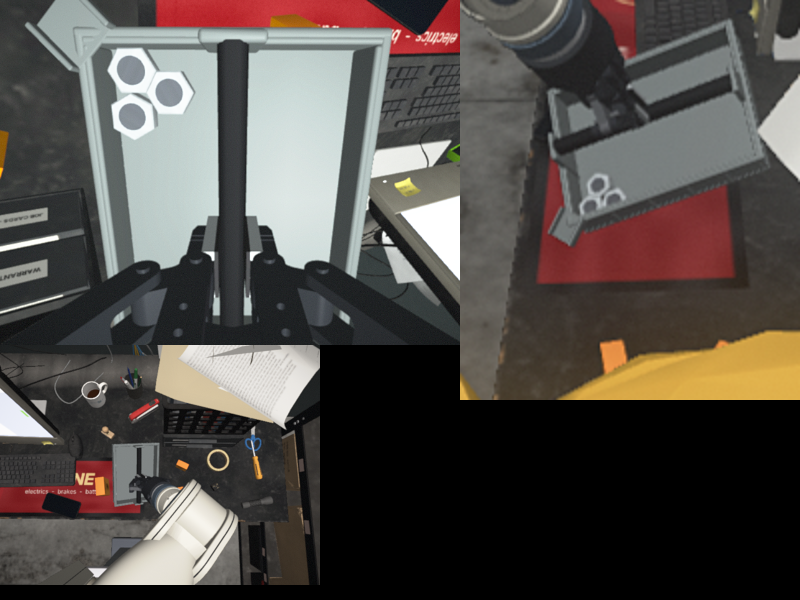

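All three nuts lie together in the lip corner at wrist-view pixels (133,70), (172,90) and (133,115). The tote hangs tilted about 35°, and the fuse box stands clear on the mat at (100,487) in the composite.

```bash
python3 -c "
from bench import r
print(r.sign_off())"
```

```text
the job is handed in; nothing more can be done
None
```

I handed the job in at about 20 s; the fuse box stands upright on the desk beside the tote, and the gripper holds the tote about 12 cm up, tilted 35° with all three nuts in the lip corner (first bar grasp missed, second held; no verdict returned).

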